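# Warm the honey

### The arm

A 7-joint arm with a two-finger parallel gripper is mounted at the origin on a cart in front of the work surface, level with it; the furniture and walls round the work are solid. World frame = base frame: x ahead of the robot, y to its left, z up, the work surface at z = 0. Lengths are in m, angles in rad, forces in N, time in s.
With the tool pointing down it reaches from about 0.425 to 0.825 m from the base axis. Payload 3.6 kg.
Tool frame: the origin (TCP) lies on the front face of the gripper's body, between the roots of the fingers; the fingertips stand 84 mm ahead of it and the grasp point (between the pads) lies 65 mm ahead of it (bot.grasp_offset is the z of the grasp point in the tool frame, in m); z points along the fingers, y is the line along which they close (so a half turn about z gives the same grasp; the last joint's range is limited). The gripper opens to 93 mm and grips with 3 to 60 N. Pads are 15 mm wide; open, the fingers measure 128 mm over their backs; the gripper's body (75 mm by 188 mm) begins 65 mm behind the grasp point.
Start: joints at [1.077, 0.615, -0.013, 1.423, 0.008, 1.103, -0.04], TCP at [0.293, -0.58, 0.303] pointing down, gripper open.
Joint ranges: [-3.12, 3.12], [-0.3, 2.06], [-1.34, 1.32], [0.26, 2.42], [-1.36, 4.5], [0.01, 1.98], [-2.84, 2.84]. Speed limits (rad/s): [2.79, 2.79, 3.14, 3.14, 3.14, 3.14, 3.14].

### API

Orientations are given as a unit quaternion [w, x, y, z].
In Python, from station import bot gives the robot as it stands.
- The arm moves only by the tool move_arm, never from a script. Its argument "steps" is a list that holds one entry, the list of rows, each a list of 7 numbers: the shift along the world's x, y, z in m, then the turn, a rotation vector about the world's x, y, z in rad, then the gripper command: -1 is fully open, 1 is shut, values between are in proportion. In form: [[[dx, dy, dz, wx, wy, wz, fingers], ...]]. A call has 1 to 5 rows; each row shifts and turns the commanded pose from where the row before left it; what a row does not reach is not made up. A row lasts 1/8 s, in which the tool goes at most 62.5 mm and 10.7 degrees, less where a joint would pass 70% of its speed; a pose out of reach is approached as far as the arm can. A call is refused whole if a number of a shift passes 0.0625 or a number of a turn 0.188, either way. A call with a gripper value outside its range is refused whole. The fingers move at their own pace and stop on an object; the grip force is fixed at half the most. Time passes only in rows, so rows that do not move let the fingers close. It gives the time, the measured TCP pose, the force, the opening and the grip force at its end, in the units of the state.
- bot.get_state(): the state, without advancing time (a new reading comes with each control period).
- bot.get_image(name): name is "side" or "top" or "wrist"; returns the picture (420x560x3 uint8, red, green, blue); there is no depth.
- bot.get_calibration(name): a dict with "intrinsics" (3x3 intrinsics, pixels), "rvec" (rotation vector, rad) and "tvec" (3), from world to camera coordinates, as OpenCV has them. Camera axes: x right, y down, z forward; pixel columns grow to the right and rows downward; lengths in m; the calibration is good to about 2 mm. A picture is of the moment at which its call begins: read the wrist's pose just before it. get_calibration takes no time and is no camera call; for the wrist camera it gives the pose at the moment of the call.
- bot.sign_off(): hands the job in; it is judged then, once.
The state is a dict: "t": time; "joint_pos": joint angles; "qvel": joint speeds; "joint_torque": joint torques, N m; "tool_pos": TCP position; "tool_rot": TCP orientation; "ft_force": force on the tool from outside, world axes, zero at the start; "wrist_torque": the same for the moment, N m; "grip_width": opening from 0.0 (shut) to 1.0 (fully open); "grip_force": force on a finger pad.
Only numpy, scipy, OpenCV 4.12 (cv2) and the standard library are available. Lean on these libraries where they do the work, as an engineer would, in place of code of your own. Each camera call takes 0.05 s, during which the arm holds its last target. There are 200 camera calls.

### The job

Take the honey jar that stands near the front of the worktop, left of the warmer, and gently set it upright in the middle of the warmer's round plate, then let go of it. After that, switch the warmer on by pressing the raised far end of its rocker until it snaps over and stays down. Leave the mug and the salt shaker where they are.

Things in the scene. Friction and masses are not known exactly. Their poses are not given: they have to be found in the camera images.
- honey_jar: The honey jar: glass jar of honey with a straight red screw lid as wide as the body, 58 x 62 mm across and 86 mm tall, about 0.35 kg, standing upright on the worktop near its front, left of the warmer (a second one far at the back, beside the other groceries, is not meant). Origin at the centre of its underside, z up.
- mug: Bystander: plain dark mug, loose, 105 mm across its rim, about 135 mm with its handle, which points away from the warmer, 104 mm tall. Origin at the centre of its underside. The mug and the honey jar stand about 140 mm apart, one nearer the worktop's front edge than the other; they may have changed places.
- salt_shaker: Bystander: slim salt shaker, 44 mm across, 90 mm tall, standing alone behind the honey jar and the warmer (a second one at the back wall is not meant). Origin at the centre of its underside.
- warmer: Electric food warmer, fixed to the worktop: low white housing 180 mm deep (its x), 280 mm wide (its y) and 40 mm high, with a round dark plate on its left and a black paddle rocker switch on its right. Origin at the centre of its underside on the worktop; x points to its back (away from the robot), y to its left, z up. Its yaw varies.
- plate (a point): Centre of the top face of the warmer's round plate: diameter 130 mm, 46 mm above the worktop. In the warmer's frame it lies at x 0, y +62 mm.
- press_end (a point): Point on the top face of the rocker's far half (warmer's +x side), 26 mm from the pivot; it carries a short white rib and moves with the rocker. When off it stands raised, about 68 mm above the worktop; fully on it is about 55 mm above the worktop (13 mm lower). The far half's face is 40 mm wide and 35 mm long; nothing stands above it.
- rocker_middle (a point): Middle of the rocker's top face above its pivot, about 59 mm above the worktop; in the warmer's frame at x 0, y -92 mm. The rocker is 70 mm long along the warmer's x and 40 mm wide; its pivot runs along the warmer's y.
- rocker (a joint): Rocker angle: 0 = off (far end up), 0.5 rad = on (far end fully down). A spring holds it at either end and drives it away from its centre (0.25 rad): about 4 N downward at press_end moves it off, and past the centre it snaps over by itself and stays.
Mind the look-alikes: they are no part of the job. What is shaped like the honey_jar but black or blue is not meant.

How it is judged:
On the way, in this order (a step that is already met when the one before it is completed fails the run):
1. the honey jar stands upright in the middle of the plate, let go (horizontal distance between honey_jar and plate below 0.03 m and z of honey_jar in the frame of plate below 0.006 m and angle between honey_jar's own z axis and vertical below 0.12 rad and contact force between the fingers and honey_jar below 0.1 N), for 0.2 s.
2. the rocker has snapped over to on (value of joint rocker above 0.42 rad), for 0.2 s.
At the end, for the whole second after the job is handed in: The honey jar stands upright (within 0.12 rad) and at rest on the plate, its centre within 30 mm of the plate's centre, not held, and the rocker stays snapped over to on (above 0.42 of 0.5 rad) (horizontal distance between honey_jar and plate below 0.03 m and z of honey_jar in the frame of plate below 0.006 m and angle between honey_jar's own z axis and vertical below 0.12 rad and linear speed of honey_jar below 0.03 m/s and value of joint rocker above 0.42 rad); the robot touches nothing.
It fails at once if the mug is pushed more than 30 mm or tipped (distance of mug from where it was at the start of the episode above 0.03 m or angle between mug's own z axis and vertical above 0.5 rad).
It fails at once if the salt shaker is pushed more than 30 mm or tipped (distance of salt_shaker from where it was at the start of the episode above 0.03 m or angle between salt_shaker's own z axis and vertical above 0.5 rad).
It fails at once if the honey jar is dropped or slammed onto the warmer (over 50 N) (contact force between honey_jar and warmer above 50 N).
It also fails if it takes over 48 s, if anything falls off the work surface, if the arm or the gripper's body presses on something with over 40 N, if the wrist force passes 120 N, or if a joint passes its speed limit or range.

## Working session

There is one attempt and no reset: what is moved stays moved. The work goes in short steps, Python scripts to look and compute and a tool call to move; the robot and the scene stay as the last step left them, time stands still between calls to the robot, and variables do not carry over. Pictures are saved under pics/ and viewed, at most 10 in all, crops included, and the job is handed in when it is done.

Besides the shell and the picture viewer there is one more tool, called after "Request:" as a command line: name --argument value ..., lists and objects as JSON in quotes. move_arm: Moves the arm, as the interface text tells. Its arguments: {"type":"object","properties":{"steps":{"type":"array","items":{"type":"array","items":{"type":"array","items":{"type":"number"}}}}},"required":["steps"]}

```bash
ls; mkdir -p pics; python3 - <<'E'
from station import bot
import cv2, numpy as np
s=bot.get_state(); print(s['t'],s['tool_pos'],s['tool_rot'],s['grip_width'])
for n in ("top","side"):
    im=bot.get_image(n); cv2.imwrite(f"pics/{n}0.png",im[:,:,::-1])
    c=bot.get_calibration(n); R=cv2.Rodrigues(np.array(c['rvec'],float))[0]
    print(n,np.array(c['intrinsics']).round(1).tolist(),(-R.T@np.array(c['tvec']).ravel()).round(3),R.round(2).tolist())
E
```

```text
pics
0.0 [ 0.29225111 -0.57994645  0.30159405] [-1.22477973e-03  9.72878838e-01  2.31311839e-01 -3.17087844e-04] 1.0016417167700935
top [[385.1, 0.0, 276.8], [0.0, 385.1, 211.9], [0.0, 0.0, 1.0]] [0.506 0.213 0.965] [[0.02, -1.0, -0.03], [-1.0, -0.02, -0.07], [0.07, 0.03, -1.0]]
side [[421.2, 0.0, 272.5], [0.0, 421.2, 202.2], [0.0, 0.0, 1.0]] [0.287 0.896 0.518] [[-0.92, -0.39, 0.0], [-0.21, 0.49, -0.85], [0.33, -0.78, -0.53]]
```

View pics/top0.png

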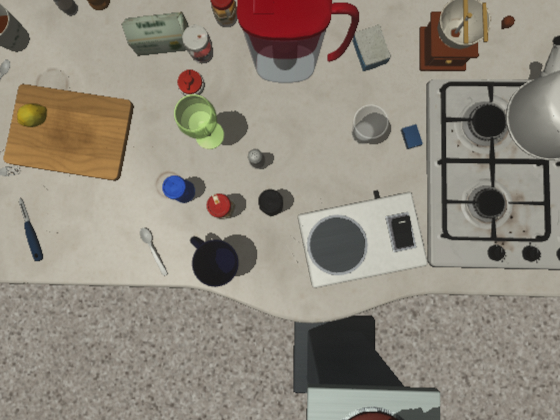

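View pics/side0.png

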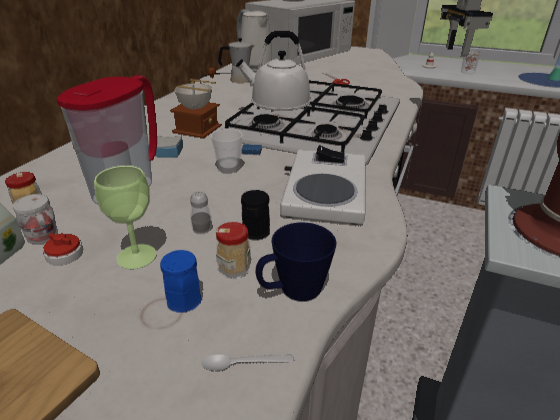

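The top view (pixels) shows:
- **Honey jar candidates:** the red-lid jar at (219,206), the flat red tub at (190,82), the back jar at (223,5), the blue look-alike at (175,187) and the black look-alike at (271,202).
- **Other things:** the mug is at (215,262), its handle pointing to (197,242), and the salt shaker is at (256,158). The plate is at (337,244) and the rocker at (401,232).

I choose (219,206): a red lid over honey-coloured glass, which is at (233,250) in the side view. Next I measure and check it in a close crop.

```bash
cat > h.py <<'E'
from station import bot
import cv2, numpy as np
def cal(n):
    c=bot.get_calibration(n); return np.array(c['intrinsics'],float),cv2.Rodrigues(np.array(c['rvec'],float))[0],np.array(c['tvec'],float).ravel()
def ray(n,p,z,C=None):
    K,R,t=C or cal(n); o=-R.T@t; d=R.T@np.linalg.solve(K,[p[0],p[1],1.]); return o+d*(z-o[2])/d[2]
def proj(n,P,C=None):
    K,R,t=C or cal(n); q=K@(R@np.array(P,float)+t); return q[:2]/q[2]
def blob(m,near):
    m=cv2.morphologyEx(m.astype(np.uint8)*255,cv2.MORPH_CLOSE,np.ones((3,3)))
    cs,_=cv2.findContours(m,cv2.RETR_EXTERNAL,cv2.CHAIN_APPROX_NONE)
    cs=[c for c in cs if cv2.contourArea(c)>20]
    return min(cs,key=lambda c:np.hypot(*(c.reshape(-1,2).mean(0)-near)))
E
python3 - <<'E'
from h import *
im=cv2.imread("pics/top0.png"); b,g,r=[im[:,:,i].astype(int) for i in range(3)]
hsv=cv2.cvtColor(im,cv2.COLOR_BGR2HSV)
def rep(name,c,z):
    e=cv2.minAreaRect(c); P=ray("top",e[0],z); pts=np.array([ray("top",q,z)[:2] for q in cv2.boxPoints(e)])
    print(name,np.round(e[0],1),P.round(4),"sides",np.linalg.norm(pts[1]-pts[0]).round(4),np.linalg.norm(pts[2]-pts[1]).round(4),"ang",round(e[2],1)); return pts
rep("jar",blob((r>90)&(r>2*g)&(r>2*b),(219,206)),.086)
rep("mug",blob((im.max(2)<75)&(b>=r),(215,262)),.104)
rep("black",blob(im.max(2)<50,(271,202)),.086)
rep("blue",blob((b>120)&(b>2*r),(175,187)),.086)
w=blob((im.min(2)>185),(360,240)); 
# warmer: box
p=rep("warmer",w,.04); print(p.round(3).tolist())
rep("plate",blob((im.max(2)<110)&(im.max(2)>50),(337,244)),.046)
rep("rocker",blob((im.max(2)<50),(401,232)),.059)
rep("salt",blob((im.max(2)<130)&(im.max(2)>90),(256,158)),.09)
t=cv2.resize(im[150:300,140:440],None,fx=2.6,fy=2.6,interpolation=cv2.INTER_CUBIC)
s=cv2.imread("pics/side0.png")[180:320,140:360]; s=cv2.resize(s,None,fx=1.45,fy=1.45)
o=np.zeros((600,780,3),np.uint8); o[:390]=t; o[395:395+s.shape[0],:s.shape[1]]=s[:205]
cv2.imwrite("pics/crop0.png",o)
E
```

```text
jar [218. 205.] [0.5818 0.3753 0.086 ] sides 0.051 0.0508 ang 90.0
mug [214. 261.] [0.4546 0.377  0.104 ] sides 0.1067 0.1037 ang 0.0
black [270.5 202.5] [0.5897 0.2545 0.086 ] sides 0.0529 0.0575 ang 90.0
blue [173.5 187. ] [0.6218 0.4803 0.086 ] sides 0.0492 0.0513 ang 90.0
warmer [361.9 239.3] [0.51   0.0369 0.04  ] sides 0.2731 0.1691 ang 78.1
[[0.563, 0.188], [0.624, -0.078], [0.458, -0.112], [0.397, 0.151]]
plate [337.  244.5] [0.4964 0.0966 0.046 ] sides 0.1298 0.128 ang 45.0
rocker [402.5 231.5] [ 0.5299 -0.0533  0.059 ] sides 0.0429 0.0672 ang 78.7
salt [257.9 153.8] [0.7016 0.2857 0.09  ] sides 0.0565 0.0327 ang 57.0
```

View pics/crop0.png

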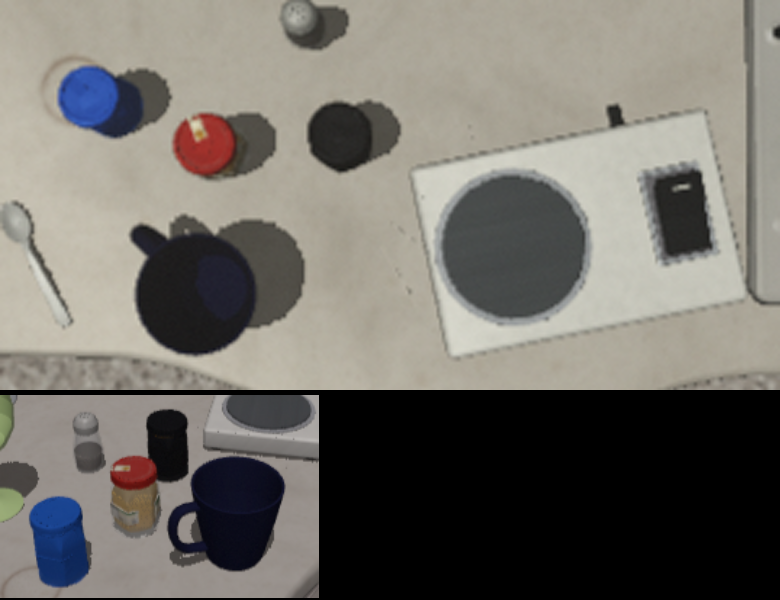

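The crop confirms it: red screw lid with a small yellow tag at top-view (219,205), honey-coloured body in the side view, and the mug with its handle toward the upper left. The numbers fit together: the plate is 129 mm across at (0.496, 0.097), and the housing box puts the plate within 1 mm of that, with a yaw of about 12.9°. The rocker is at (0.530, -0.053).

I will close diagonally, about 40° from x, to stay between the mug, the blue jar and the black jar.

Request:
move_arm --steps '[[[0.021,0.05,0,0,0,0.09,-1],[0.021,0.05,0,0,0,0.09,-1],[0.021,0.05,0,0,0,0.09,-1],[0.021,0.05,0,0,0,0.09,-1],[0.021,0.05,0,0,0,0.09,-1]]]'

```text
t: 0.72
tool_pos: [0.3979, -0.3286, 0.3025]
tool_rot: [-0.0, 0.896, 0.444, -0.0]
ft_force: [0.4, 0.5, 0.1]
grip_width: 1.0
grip_force: 0.0
```

Request:
move_arm --steps '[[[0.021,0.05,0,0,0,0.09,-1],[0.021,0.05,0,0,0,0.09,-1],[0.021,0.05,0,0,0,0.09,-1],[0.021,0.05,0,0,0,0.09,-1],[0.021,0.05,0,0,0,0.09,-1]]]'

```text
t: 1.35
tool_pos: [0.5028, -0.0789, 0.3025]
tool_rot: [-0.0, 0.775, 0.632, -0.0]
ft_force: [0.0, 0.7, 0.1]
grip_width: 0.999
grip_force: 0.0
```

Request:
move_arm --steps '[[[0.008,0.045,0,0,0,0.09,-1],[0.008,0.045,0,0,0,0.09,-1],[0.008,0.045,0,0,0,0.09,-1],[0.008,0.045,0,0,0,0.09,-1],[0.008,0.045,0,0,0,0.09,-1]]]'

```text
t: 1.98
tool_pos: [0.5425, 0.1457, 0.3024]
tool_rot: [-0.0, 0.614, 0.789, -0.0]
ft_force: [0.6, -1.0, -0.6]
grip_width: 1.001
grip_force: 0.0
```

Request:
move_arm --steps '[[[0.008,0.045,0,0,0,0.09,-1],[0.008,0.045,0,0,0,0.09,-1],[0.008,0.045,0,0,0,0.09,-1],[0.008,0.045,0,0,0,0.09,-1],[0.008,0.045,0,0,0,0.09,-1]]]'

```text
t: 2.6
tool_pos: [0.5827, 0.3706, 0.302]
tool_rot: [-0.0, 0.422, 0.906, -0.001]
ft_force: [-0.0, -0.0, 0.5]
grip_width: 0.997
grip_force: 0.0
```

```bash
python3 - <<'E'
from h import *
s=bot.get_state(); C=cal("wrist"); im=bot.get_image("wrist")[:,:,::-1].copy(); cv2.imwrite("pics/w1.png",im)
from scipy.spatial.transform import Rotation as Ro
q=s['tool_rot']; R=Ro.from_quat([q[1],q[2],q[3],q[0]]).as_matrix()
print(s['t'],s['tool_pos'],R.round(3).tolist(),s['grip_width'])
print("wristcam",(-C[1].T@C[2]).round(3)); uv=proj("wrist",[.581,.374,.086],C);print(uv)
b,g,r=[im[:,:,i].astype(int) for i in range(3)]
c=blob((r>90)&(r>2*g)&(r>2*b),uv); (x,y),rad=cv2.minEnclosingCircle(c)
print((x,y),rad,ray("wrist",(x,y),.086,C),np.linalg.norm(ray("wrist",(x+rad,y),.086,C)-ray("wrist",(x-rad,y),.086,C)))
# side view two-ray check of first picture
si=cv2.imread("pics/side0.png");b,g,r=[si[:,:,i].astype(int) for i in range(3)]
c=blob((r>90)&(r>2*g)&(r>2*b),(233,234));print(cv2.minAreaRect(c),"exp",proj("side",[.581,.374,.086]),proj("side",[.581,.374,.074]),cv2.boundingRect(c))
E
```

```text
2.6 [0.58271983 0.37057495 0.30203949] [[-0.643, 0.766, -0.001], [0.766, 0.643, -0.001], [-0.0, -0.001, -1.0]] 0.9971594629797073
wristcam [0.538 0.42  0.384]
[284.31454078 200.40988734]
(288.56854248046875, 194.10484313964844) 32.98500061035156 [0.58025722 0.38026858 0.086     ] 0.05401679737370953
((231.5, 233.0), (22.0, 31.0), 90.0) exp [233.61899018 230.70722211] [233.92875567 236.25050568] (216, 222, 32, 23)
```

View pics/w1.png

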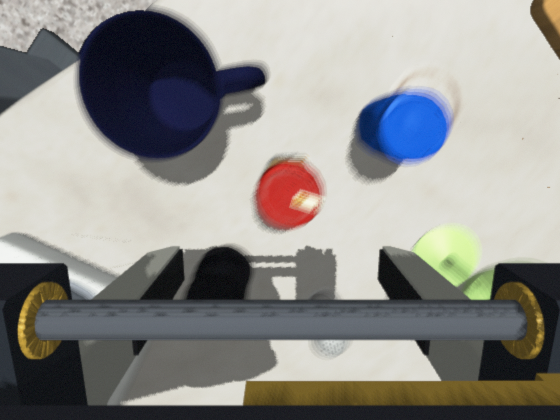

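The wrist view shows the chosen jar's red lid at (290,194), the mug at the upper left with its handle pointing right at (245,78), and the blue jar at (405,125). It is slightly motion-blurred, so I measure once more now that the arm is at rest.

```bash
python3 - <<'E'
from h import *
bot.get_image("wrist"); s=bot.get_state(); C=cal("wrist"); im=bot.get_image("wrist")[:,:,::-1].copy()
b,g,r=[im[:,:,i].astype(int) for i in range(3)]
c=blob((r>90)&(r>2*g)&(r>2*b),(288,194)); (x,y),rad=cv2.minEnclosingCircle(c)
P=ray("wrist",(x,y),.086,C); print(s['t'],s['tool_pos'],(x,y),rad,P)
print("two-ray with top:",[ray("wrist",(x,y),z,C)[:2]-ray("top",(218.8,205.4),z)[:2] for z in (.08,.086,.092)], ray("top",(218.8,205.4),.086))
E
```

```text
2.7 [0.58006906 0.37553867 0.30119955] (282.9104309082031, 206.33103942871094) 33.28480529785156 [0.57994203 0.37572384 0.086     ]
two-ray with top: [array([-0.00057098,  0.00020744]), array([-0.0009504 ,  0.00228291]), array([-0.00132981,  0.00435839])] [0.58089242 0.37344093 0.086     ]
```

The two views agree within 2 mm: the jar is at (0.580, 0.375) and the TCP is already above it. I descend 0.18 m.

Request:
move_arm --steps '[[[0,0,-0.025,0,0,0,-1],[0,0,-0.025,0,0,0,-1],[0,0,-0.025,0,0,0,-1],[0,0,-0.025,0,0,0,-1],[0,0,0,0,0,0,-1]]]'

```text
t: 3.38
tool_pos: [0.5823, 0.3665, 0.2003]
tool_rot: [-0.001, 0.425, 0.905, -0.003]
ft_force: [-0.3, -0.1, 1.2]
grip_width: 1.003
grip_force: 0.0
```

Request:
move_arm --steps '[[[0,0,-0.02,0,0,0,-1],[0,0,-0.02,0,0,0,-1],[0,0,-0.02,0,0,0,-1],[0,0,-0.02,0,0,0,-1],[0,0,0,0,0,0,-1]]]'

```text
t: 4.0
tool_pos: [0.5816, 0.3687, 0.12]
tool_rot: [-0.001, 0.423, 0.906, -0.002]
ft_force: [0.8, -0.7, -0.8]
grip_width: 0.998
grip_force: 0.0
```

Request:
move_arm --steps '[[[0,0,0,0,0,0,1],[0,0,0,0,0,0,1],[0,0,0,0,0,0,1],[0,0,0,0,0,0,1],[0,0,0,0,0,0,1]]]'

```text
t: 4.62
tool_pos: [0.5838, 0.3708, 0.1242]
tool_rot: [0.001, 0.424, 0.906, 0.002]
ft_force: [3.3, 2.2, 3.3]
grip_width: 0.648
grip_force: 30.0
```

Gripped: opening 0.648 × 93 mm ≈ 60 mm, which matches the jar, with 30 N on the pads. I lift it.

Request:
move_arm --steps '[[[0,0,0.015,0,0,0,1],[0,0,0.025,0,0,0,1],[0,0,0.03,0,0,0,1],[0,0,0.03,0,0,0,1],[0,0,0.02,0,0,0,1]]]'

```text
t: 5.25
tool_pos: [0.5815, 0.3686, 0.2436]
tool_rot: [-0.001, 0.423, 0.906, -0.002]
ft_force: [0.3, 0.3, -3.3]
grip_width: 0.65
grip_force: 30.0
```

Request:
move_arm --steps '[[[0,0,0,0,0,0,1],[0,0,0,0,0,0,1]]]'

```text
t: 5.5
tool_pos: [0.5816, 0.3685, 0.241]
tool_rot: [-0.001, 0.423, 0.906, -0.002]
ft_force: [-0.2, 0.1, -3.4]
grip_width: 0.654
grip_force: 30.0
```

```bash
python3 - <<'E'
from h import *
s=bot.get_state(); print(s['t'],s['tool_pos'],s['tool_rot'],s['grip_width'],s['ft_force'])
si=bot.get_image("side")[:,:,::-1]; C=cal("wrist"); w=bot.get_image("wrist")[:,:,::-1]
o=np.zeros((420,800,3),np.uint8); o[:,:400]=si[:,60:460]; o[:300,400:]=cv2.resize(w,(400,300)); cv2.imwrite("pics/lift.png",o)
E
```

```text
5.5 [0.58160933 0.36847922 0.24101466] [-8.37737002e-04  4.23473659e-01  9.05905425e-01 -2.17236922e-03] 0.6536979275722691 [-0.16650272  0.14302171 -3.43596436]
```

View pics/lift.png

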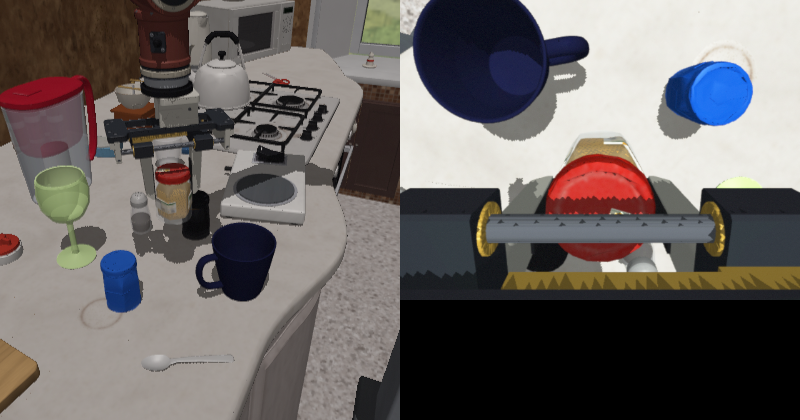

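Lifted. The wrist force of −3.4 N matches 0.35 kg and the jar hangs upright between the fingers (side-view crop at (172,190)). The mug, the salt shaker and the others are untouched. I carry it over the plate.

Request:
move_arm --steps '[[[-0.008,-0.028,0,0,0,0,1],[-0.01,-0.035,0,0,0,0,1],[-0.012,-0.04,0,0,0,0,1],[-0.012,-0.04,0,0,0,0,1],[-0.012,-0.04,0,0,0,0,1]]]'

```text
t: 6.22
tool_pos: [0.5277, 0.1849, 0.2419]
tool_rot: [-0.001, 0.424, 0.906, -0.001]
ft_force: [0.6, -0.6, -3.6]
grip_width: 0.647
grip_force: 30.0
```

Request:
move_arm --steps '[[[-0.01,-0.035,0,0,0,0,1],[-0.009,-0.028,0,0,0,0,1],[-0.006,-0.019,0,0,0,0,1],[-0.003,-0.01,0,0,0,0,1],[0,0,0,0,0,0,1]]]'

```text
t: 6.85
tool_pos: [0.5004, 0.0941, 0.2425]
tool_rot: [-0.0, 0.424, 0.906, -0.0]
ft_force: [-0.6, 0.4, -3.5]
grip_width: 0.649
grip_force: 30.0
```

Request:
move_arm --steps '[[[0,0,-0.01,0,0,0,1],[0,0,-0.015,0,0,0,1],[0,0,-0.015,0,0,0,1],[0,0,-0.01,0,0,0,1],[0,0,0,0,0,0,1]]]'

```text
t: 7.48
tool_pos: [0.5, 0.0945, 0.1916]
tool_rot: [-0.001, 0.423, 0.906, -0.001]
ft_force: [-0.0, 0.2, -2.6]
grip_width: 0.651
grip_force: 30.0
```

```bash
python3 - <<'E'
from h import *
bot.get_image("top"); s=bot.get_state(); print(s['t'],s['tool_pos'],s['tool_rot'],s['grip_width'],s['ft_force'])
C=cal("wrist"); w=bot.get_image("wrist")[:,:,::-1]; si=bot.get_image("side")[:,:,::-1]
z=s['tool_pos'][2]-.122
for P in ([.496,.097,z+.086],[.496,.097,.046]): print("wrist",proj("wrist",P,C),"side",proj("side",P))
o=np.zeros((420,800,3),np.uint8); o[:,:400]=si[:,160:560]; o[:300,400:]=cv2.resize(w,(400,300)); cv2.imwrite("pics/over.png",o)
E
```

```text
7.525 [0.50046384 0.09473216 0.19231615] [-3.74866152e-04  4.23433517e-01  9.05927089e-01 -1.57578162e-04] 0.6512947712523123 [ 0.32912    -0.24570994 -2.80519728]
wrist [280.87690749 303.79868498] side [329.28223547 141.76243036]
wrist [280.74093615 221.66710722] side [325.57810238 187.27366077]
```

View pics/over.png

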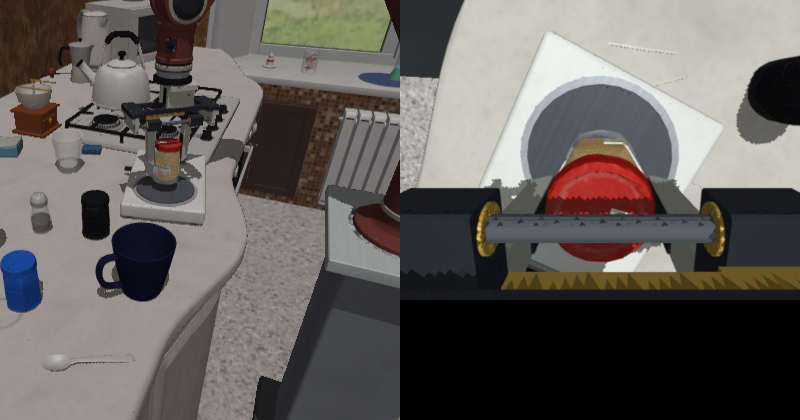

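Over the plate, the lid is at wrist (280,291) against (281,304) expected when centred, so it is about 5 mm off. The side view agrees. I correct by 3–4 mm and come down slowly.

Request:
move_arm --steps '[[[0.001,-0.002,-0.006,0,0,0,1],[0.001,-0.001,-0.006,0,0,0,1],[0.001,-0.001,-0.004,0,0,0,1],[0,0,-0.002,0,0,0,1],[0,0,0,0,0,0,1]]]'

```text
t: 8.25
tool_pos: [0.5035, 0.0906, 0.1746]
tool_rot: [-0.0, 0.424, 0.906, -0.0]
ft_force: [-0.0, -0.3, -3.5]
grip_width: 0.649
grip_force: 30.0
```

Request:
move_arm --steps '[[[0,0,-0.001,0,0,0,1],[0,0,-0.001,0,0,0,1],[0,0,0,0,0,0,1]]]'

```text
t: 8.62
tool_pos: [0.5035, 0.0906, 0.1727]
tool_rot: [-0.0, 0.424, 0.906, -0.0]
ft_force: [0.3, -0.4, -3.8]
grip_width: 0.647
grip_force: 30.0
```

Request:
move_arm --steps '[[[0,0,-0.001,0,0,0,1],[0,0,-0.001,0,0,0,1],[0,0,0,0,0,0,1]]]'

```text
t: 9.0
tool_pos: [0.5035, 0.0906, 0.1707]
tool_rot: [-0.0, 0.424, 0.906, -0.0]
ft_force: [-0.6, 0.5, -2.6]
grip_width: 0.651
grip_force: 30.0
```

Request:
move_arm --steps '[[[0,0,-0.001,0,0,0,1],[0,0,0,0,0,0,1]]]'

```text
t: 9.25
tool_pos: [0.5036, 0.0906, 0.17]
tool_rot: [0.0, 0.424, 0.906, 0.0]
ft_force: [-0.2, 0.7, -1.2]
grip_width: 0.647
grip_force: 30.0
```

Request:
move_arm --steps '[[[0,0,-0.001,0,0,0,1],[0,0,0,0,0,0,1]]]'

```text
t: 9.5
tool_pos: [0.5037, 0.0907, 0.1698]
tool_rot: [0.0, 0.424, 0.906, -0.0]
ft_force: [-1.3, -1.0, 6.3]
grip_width: 0.649
grip_force: 30.0
```

Contact: the force went from −3.5 to +6.3 N, so the jar stands on the plate. I ease off 0.5 mm and open.

Request:
move_arm --steps '[[[0,0,0.0005,0,0,0,0.2],[0,0,0,0,0,0,-0.4],[0,0,0,0,0,0,-1],[0,0,0,0,0,0,-1],[0,0,0,0,0,0,-1]]]'

```text
t: 10.12
tool_pos: [0.5036, 0.0906, 0.1691]
tool_rot: [-0.0, 0.424, 0.906, 0.0]
ft_force: [0.6, -0.6, -0.5]
grip_width: 0.965
grip_force: 0.0
```

Request:
move_arm --steps '[[[0,0,0.01,0,0,0,-1],[0,0,0.02,0,0,0,-1],[0,0,0.03,0,0,0,-1],[0,0,0.04,0,0,0,-1],[0,0,0.02,0,0,0,-1]]]'

```text
t: 10.75
tool_pos: [0.504, 0.0911, 0.292]
tool_rot: [0.001, 0.423, 0.906, 0.001]
ft_force: [-0.1, -0.1, -0.6]
grip_width: 0.999
grip_force: 0.0
```

```bash
python3 - <<'E'
from h import *
bot.get_image("wrist");bot.get_image("wrist"); s=bot.get_state(); C=cal("wrist"); w=bot.get_image("wrist")[:,:,::-1]; si=bot.get_image("side")[:,:,::-1]
print(s['t'],s['tool_pos'],s['ft_force'],s['grip_width'])
b,g,r=[w[:,:,i].astype(int) for i in range(3)]
c=blob((r>90)&(r>2*g)&(r>2*b),proj("wrist",[.496,.097,.132],C)); (x,y),rad=cv2.minEnclosingCircle(c)
print((x,y),rad,"lid",ray("wrist",(x,y),.132,C), "press_end px wrist",proj("wrist",[.555,-.047,.068],C))
o=np.zeros((420,800,3),np.uint8); o[:,:400]=si[:,160:560]; o[:300,400:]=cv2.resize(w,(400,300)); cv2.imwrite("pics/placed.png",o)
E
```

```text
10.85 [0.50453159 0.09122973 0.29204048] [1.18281879 0.35640298 0.11845769] 1.0041930541722583
(277.6448669433594, 211.54469299316406) 41.22370910644531 lid [0.49742785 0.09495393 0.132     ] press_end px wrist [227.74408494 346.8371849 ]
```

View pics/placed.png

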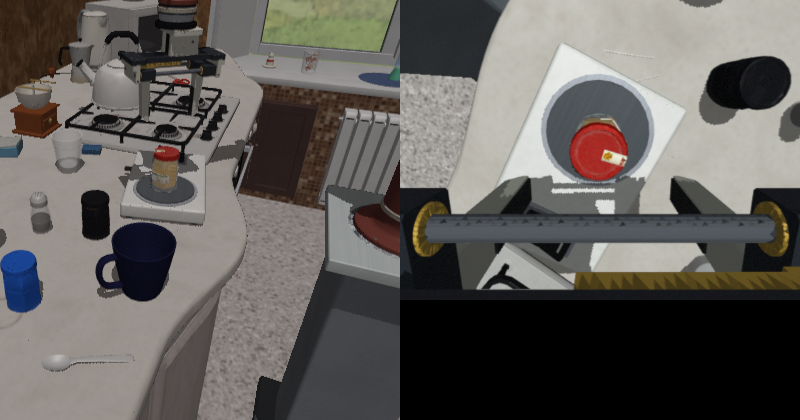

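The jar stands upright on the plate with its lid at (0.497, 0.095), under 3 mm from the plate's centre, and the side view shows it upright. Next I shut the fingers, turn them across the rocker and go above press_end (0.555, −0.047).

Request:
move_arm --steps '[[[0.008,-0.023,0,0,0,0.18,1],[0.008,-0.023,0,0,0,0.18,1],[0.009,-0.023,0,0,0,0.18,1],[0.008,-0.023,0,0,0,0.18,1],[0.009,-0.023,0,0,0,0.18,1]]]'

```text
t: 11.58
tool_pos: [0.545, -0.0253, 0.2877]
tool_rot: [-0.002, -0.016, 1.0, 0.0]
ft_force: [-0.0, 0.6, 0.5]
grip_width: 0.511
grip_force: 0.0
```

Request:
move_arm --steps '[[[0.009,-0.023,0,0,0,0.18,1],[0,0,-0.02,0,0,0,1],[0,0,-0.03,0,0,0,1],[0,0,-0.02,0,0,0,1],[0,0,0,0,0,0,1]]]'

```text
t: 12.2
tool_pos: [0.553, -0.0478, 0.2166]
tool_rot: [-0.003, -0.103, 0.995, 0.0]
ft_force: [1.0, 0.2, -0.2]
grip_width: 0.015
grip_force: 0.0
```

```bash
python3 - <<'E'
from h import *
bot.get_image("top"); s=bot.get_state(); C=cal("wrist"); w=bot.get_image("wrist")[:,:,::-1]; si=bot.get_image("side")[:,:,::-1]
print(s['t'],s['tool_pos'],s['tool_rot'],s['ft_force'],s['grip_width'])
print("press_end px wrist",proj("wrist",[.555,-.047,.068],C),"side",proj("side",[.555,-.047,.068]))
o=np.zeros((420,800,3),np.uint8); o[:,:400]=cv2.resize(si[60:260,200:400],(400,400))[:400] if 0 else np.vstack([cv2.resize(si[60:260,230:430],(400,400)),np.zeros((20,400,3),np.uint8)]); o[:300,400:]=cv2.resize(w,(400,300)); cv2.imwrite("pics/abovepress.png",o)
E
```

```text
12.25 [ 0.55388954 -0.04743057  0.21800484] [-1.49265325e-03 -1.02643637e-01  9.94717002e-01  3.75290145e-04] [0.65748741 0.74040371 1.10860096] 0.004282676349249574
press_end px wrist [281.26633334 231.47444593] side [320.45318708 148.8725385 ]
```

View pics/abovepress.png

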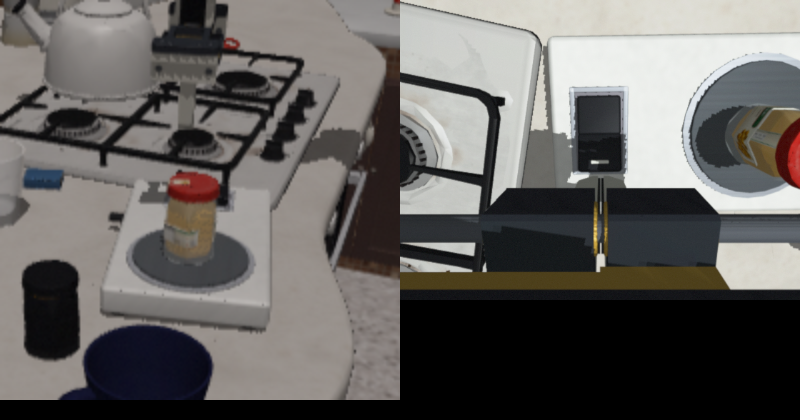

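The white rib is at wrist crop (600,162), where press_end is predicted at (601,165), so the fingers are aligned above it. I descend in two stages.

Request:
move_arm --steps '[[[0.001,0,-0.02,0,0,0,1],[0,0,-0.02,0,0,0,1],[0,0,-0.012,0,0,0,1],[0,0,-0.006,0,0,0,1],[0,0,0,0,0,0,1]]]'

```text
t: 12.98
tool_pos: [0.5555, -0.0473, 0.161]
tool_rot: [-0.0, -0.103, 0.995, 0.0]
ft_force: [-0.1, -0.2, 0.4]
grip_width: 0.006
grip_force: 0.0
```

Request:
move_arm --steps '[[[0,0,-0.003,0,0,0,1],[0,0,-0.003,0,0,0,1],[0,0,-0.003,0,0,0,1],[0,0,0,0,0,0,1]]]'

```text
t: 13.48
tool_pos: [0.5566, -0.0472, 0.1528]
tool_rot: [0.001, -0.102, 0.995, 0.0]
ft_force: [2.0, -0.2, 2.9]
grip_width: 0.005
grip_force: 1.4
```

Request:
move_arm --steps '[[[0,0,-0.003,0,0,0,1],[0,0,-0.003,0,0,0,1],[0,0,-0.002,0,0,0,1],[0,0,0,0,0,0,1]]]'

```text
t: 13.98
tool_pos: [0.5544, -0.0477, 0.1433]
tool_rot: [-0.002, -0.102, 0.995, -0.0]
ft_force: [0.0, 0.3, 0.3]
grip_width: 0.008
grip_force: 0.0
```

The spring force came up to 2.9 N and then vanished at tip height 59 mm, which suggests it snapped. I go a little further to confirm, then retreat.

Request:
move_arm --steps '[[[0,0,-0.002,0,0,0,1],[0,0,-0.002,0,0,0,1],[0,0,0,0,0,0,1]]]'

```text
t: 14.35
tool_pos: [0.5553, -0.0474, 0.1407]
tool_rot: [-0.0, -0.102, 0.995, -0.0]
ft_force: [-0.9, -0.7, 4.6]
grip_width: 0.005
grip_force: 2.0
```

Request:
move_arm --steps '[[[0,0,0.01,0,0,0,1],[0,0,0.03,0,0,0,1],[0,0,0.04,0,0,0,1],[0,0,0.04,0,0,0,1],[0,0,0.03,0,0,0,1]]]'

```text
t: 14.98
tool_pos: [0.5557, -0.0471, 0.2925]
tool_rot: [0.001, -0.103, 0.995, 0.0]
ft_force: [-0.4, -0.3, 0.3]
grip_width: 0.001
grip_force: 0.0
```

Request:
move_arm --steps '[[[0.02,-0.05,0,0,0,0,1],[0.02,-0.05,0,0,0,0,1],[0.02,-0.05,0,0,0,0,1],[0,0,0,0,0,0,1],[0,0,0,0,0,0,1]]]'

```text
t: 15.6
tool_pos: [0.6153, -0.1966, 0.2903]
tool_rot: [0.0, -0.103, 0.995, 0.001]
ft_force: [-1.3, 0.4, 1.2]
grip_width: 0.005
grip_force: 0.0
```

```bash
python3 - <<'E'
from h import *
bot.get_image("top"); s=bot.get_state(); im=bot.get_image("top")[:,:,::-1]; si=bot.get_image("side")[:,:,::-1]
print(s['t'],s['tool_pos'],s['ft_force'])
a=cv2.resize(im[140:300,150:440],None,fx=2.6,fy=2.6,interpolation=cv2.INTER_CUBIC)[:,:754]
b=cv2.resize(si[110:290,180:440],None,fx=1,fy=1); o=np.zeros((600,754,3),np.uint8); o[:a.shape[0]]=a; o[418:598,:260]=b
z=cv2.imread("pics/top0.png"); r=lambda q:cv2.resize(q[205:260,375:430],(180,180),interpolation=cv2.INTER_CUBIC)
o[418:598,280:460]=r(z); o[418:598,480:660]=r(im); cv2.imwrite("pics/end.png",o)
E
```

```text
15.65 [ 0.61533761 -0.19566008  0.29061384] [-0.10288515  0.38732062 -0.19639368]
```

View pics/end.png

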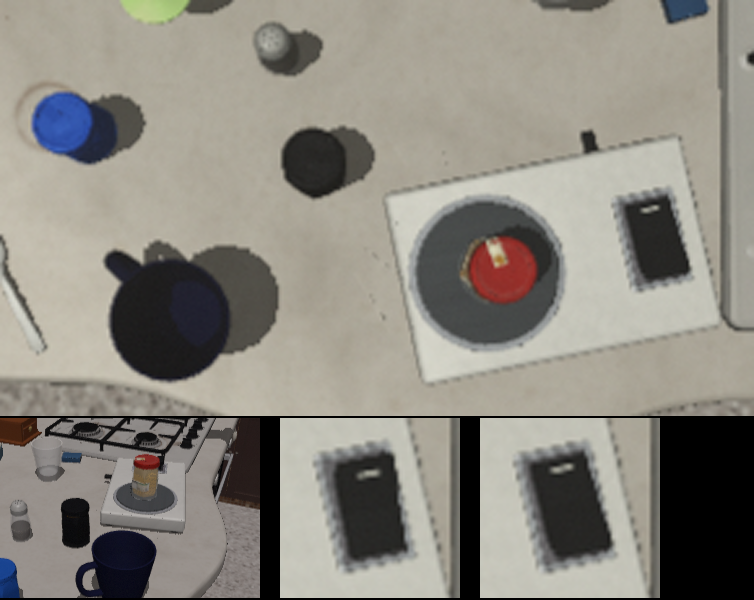

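The rocker has tipped: in the before/after crops the rib moved about 2 px left and 2 px up, as lowering it by 13 mm predicts. The fingers also met a stop at about 56 mm with 4.6 N. The jar is centred on the plate, the mug and salt shaker are undisturbed, and the arm is clear.

```bash
python3 -c "
from station import bot
print(bot.sign_off())"
```

```text
the job is handed in; nothing more can be done
None
```

I set the honey jar upright on the warmer's plate, about 3 mm from its centre, let go of it, pressed the rocker over to on, left the mug and salt shaker where they were, and handed the job in at about 16 s; no verdict came back.

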